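# Clamp the long control board in the spring board holder

## Task

Two circuit boards lie on the bench: put the longer one into the spring board holder for testing. Push one short edge of it into the sprung jaw so that the jaw gives way, lower the opposite edge inside the lip of the fixed jaw, and let go so that the spring slides it home, level, under the fixed lip and about midway across the jaws. Leave the shorter board where it lies.

Things in the scene. Friction and masses are not known exactly. Their poses are not given: they have to be found in the camera images.
- board: The board to load: green, 150 (x) by 80 (y) by 4 mm thick, 0.24 kg, lying flat. In its middle a square black block, 36 x 36 mm, its top 38 mm above the underside: grip it across either pair of faces. Lower parts (up to 14 mm above the underside) stand near the corners; strips 20 mm wide along both centre lines are bare. Origin: centre of the underside, z up. Either end may go first.
- short_board: The other board, to be left alone: same look, block and thickness, but only 90 mm long (x) by 80 mm wide (y). Origin: centre of the underside.
- holder: Fixed holder: base 270 x 90 x 10 mm, two black jaws 70 mm wide (y). x runs from fixed to sprung jaw; z = 0 on the bench. Fixed jaw: face x = -75 mm; ledge to x = -51, top z = 45; lip to x = -67, z = 53 to 57. Clamped, the board is level, its origin at (0, 0, 45 mm), long axis along x. It passes the fixed lip when held over 8 mm (best 13) towards +x of that, tilted 10 degrees or 15 mm high.
- jaw (a joint): Sprung jaw (steel rods behind it): its slide towards the holder's +x, m: 0 at rest, 0.003 with the board clamped, 0.025 at its stop; the spring pushes back with 3 N at rest, 5 N at 10 mm. At rest, in the holder's frame: face x = 72 mm; ledge from x = 58, top z = 45; lip from x = 62, z = 67 to 71, so its mouth, open towards the fixed jaw, is 22 mm high.
Things that resemble listed ones, but are neither listed nor needed, are in the scene too. Leave any blue or orange look-alike of the board alone.

How it is judged:
By the outcome, as a careful person would: the job done as asked, in the order asked, and still so for the second after the job is handed in, with the robot touching nothing.
It also fails if it takes over 45 s, if anything falls off the work surface, if the arm or the gripper's body presses on something with over 40 N, if the wrist force passes 120 N, or if a joint passes its speed limit or range.

## Robot

A 6-joint arm with a two-finger parallel gripper is mounted at the origin on the work surface. World frame = base frame: x ahead of the robot, y to its left, z up, the work surface at z = 0. Lengths are in mm, angles in rad, forces in N, time in s.
With the tool pointing down it reaches from about 275 to 750 mm from the base axis. Payload 10.2 kg.
Tool frame: the origin (TCP) lies midway between the tips of the shut fingers; the grasp point (between the pads) lies 19 mm behind it (ctrl.grasp_offset is the distance from the TCP to the grasp point, in mm); z points along the fingers, y is the line along which they close (so a half turn about z gives the same grasp; the last joint's range is limited). The gripper opens to 85 mm and grips with 20 to 120 N. Pads are 22 mm wide; open, the fingers measure 114 mm over their backs; the gripper's body (76 mm by 85 mm) begins 54 mm behind the grasp point. The pads swing forward as they close: fully open they stand 13 mm farther back than shut.
Start: joints at [-1.45, 0.313, 1.498, -0, 1.331, -0.223], TCP at [176.948, -494.288, 231.294] pointing down, gripper open.
Joint ranges: [-2.94, 2.94], [-0.97, 2.17], [0.19, 2.56], [-1.23, 4.37], [0.02, 3.11], [-2.88, 2.88]. Speed limits (rad/s): [2.39, 2.39, 3.01, 3.14, 3.14, 3.14].

## Interface

Orientations are given as a unit quaternion [w, x, y, z].
In Python, from rig import ctrl, viewer, models gives the robot as it stands. The module is installed in compiled form; this text tells all that it offers.
- The arm moves only by the shell command python3 -m pendant 'ROWS' [OPENING] [FORCE]. ROWS is text: rows parted by semicolons, each of 4 numbers parted by spaces: the shift along the tool's x, y, z in m, then the turn about the tool's z in rad. In form: x y z yaw; .... A call has 1 to 10 rows; each row shifts and turns the commanded pose from where the row before left it, along the tool's axes as they then stand; what a row does not reach is not made up. A row lasts 1/8 s, in which the tool goes at most 62.5 mm and 10.7 degrees, less where a joint would pass 70% of its speed; a pose out of reach is approached as far as the arm can. A call is refused whole if a number of a shift passes 0.0625 or a number of a turn 0.188, either way. A call with a gripper value outside its range is refused whole. OPENING is the opening, from 0 (shut) to 1 (fully open), set as the call begins (- or left out, the last holds). The fingers move at their own pace and stop on an object; FORCE is the grip in N (left out, the last holds). Time passes only in rows, so rows that do not move let the fingers close. It gives the time, the measured TCP pose, the force, the opening and the grip force at its end, in the units of the state.
- ctrl.sense(): the state, without advancing time (a new reading comes with each control period).
- viewer.capture(name): name is "scene" or "top" or "wrist"; returns a dict with "color" (400x640x3 uint8, red, green, blue), "vertical_fov" (degrees; the focal length in pixels is half the picture's height over the tangent of half this angle, whatever the lens; pixels are square), "cx", "cy" (the principal point, pixels), "dist" ([k1, k2, p1, p2, k3] as OpenCV has them; the pictures are not rectified), "pose" (4x4, takes a point from camera to world coordinates). Camera axes: x right, y down, z forward; pixel columns grow to the right and rows downward; lengths in mm; the calibration is good to about 2 mm. A picture is of the moment at which its call begins. There is no depth.
- ctrl.finish_job(): hands the job in; it is judged then, once.
Trained networks look in the newest picture that a camera, given by its name, has taken for a name from the list of things; names that differ only in an ending like _2 or _b are one class to them, and where a whole thing is asked for, a point or a joint stands for the part that bears it (a point fixed in the world has none). Each returns a list of dicts, best first, with "p" (0 to 1); they miss things now and then, are a little off and sometimes report something else, mostly with a low value. They report only what shows in the picture. A call takes as long as a camera call. They do not tell look-alikes from the thing itself.
- models.boxes_of(camera, query): "at" ([x, y, z] in mm, in world coordinates, good to about 4 mm: the middle of the surface that is visible of it).
The state is a dict: "time_s": time; "joints": joint angles; "dq": joint speeds; "tau": joint torques, N m; "eef_pos": TCP position; "ee_rot": TCP orientation; "force": force on the tool from outside, world axes, zero at the start; "wrist_torque": the same for the moment, N m; "grip_width": opening from 0.0 (shut) to 1.0 (fully open); "grip_force": force on a finger pad.
Only numpy, scipy, OpenCV 4.12 (cv2) and the standard library are available. Lean on these libraries where they do the work, as an engineer would, in place of code of your own. Each camera call takes 0.05 s, during which the arm holds its last target. There are 200 camera calls.

## Working session

There is one attempt and no reset: what is moved stays moved. The work goes in short steps, Python scripts to look and compute and a shell command to move; the robot and the scene stay as the last step left them, time stands still between calls to the robot, and variables do not carry over. Pictures are saved under pics/ and viewed, at most 11 in all, crops included, and the job is handed in when it is done.

```bash
mkdir -p pics; cat > h.py <<'E'
import numpy as np,cv2
from rig import ctrl,viewer,models
def cap(n,f=None):
    c=viewer.capture(n)
    if f: cv2.imwrite('pics/'+f,c['color'][:,:,::-1])
    return c
def K(c):
    f=200/np.tan(np.radians(c['vertical_fov'])/2)
    return np.array([[f,0,c['cx']],[0,f,c['cy']],[0,0,1]])
def ray(c,uv,z):
    p=cv2.undistortPoints(np.array(uv,float).reshape(-1,1,2),K(c),np.array(c['dist']))[:,0]
    P=np.array(c['pose']);d=np.c_[p,np.ones(len(p))]@P[:3,:3].T;o=P[:3,3]
    return o+d*((z-o[2])/d[:,2])[:,None]
def proj(c,X):
    P=np.linalg.inv(np.array(c['pose']))
    return cv2.projectPoints(np.array(X,float).reshape(-1,1,3),cv2.Rodrigues(P[:3,:3])[0],P[:3,3],K(c),np.array(c['dist']))[0][:,0]
E
python3 - <<'E'
from h import *
for n in ('top','scene'):
    c=cap(n,n+'1.png')
    print(n,np.round(c['pose'],2).tolist(),c['vertical_fov'])
    for q in('board','short_board','holder','jaw'):
        print(q,[(np.round(d['at']).tolist(),round(d['p'],2)) for d in models.boxes_of(n,q)], )
s=ctrl.sense();print(s['eef_pos'],s['ee_rot'],s['time_s'])
E
```

```text
top [[0.01, -1.0, 0.07, 389.39], [-1.0, -0.01, -0.03, 68.73], [0.03, -0.07, -1.0, 773.77], [0.0, 0.0, 0.0, 1.0]] 57.694052280807
board [([464.0, 109.0, 4.0], 0.91), ([294.0, -220.0, 5.0], 0.66)]
short_board []
holder [([603.0, -221.0, 6.0], 0.89), ([655.0, -188.0, 66.0], 0.17)]
jaw [([654.0, -190.0, 66.0], 0.76)]
scene [[0.32, 0.53, -0.78, 1191.32], [0.95, -0.16, 0.28, -211.69], [0.02, -0.83, -0.55, 551.87], [0.0, 0.0, 0.0, 1.0]] 49.474183403238946
board [([481.0, 98.0, 8.0], 0.92), ([306.0, -228.0, 6.0], 0.88), ([326.0, 380.0, 6.0], 0.6)]
short_board [([492.0, 293.0, 8.0], 0.67)]
holder [([656.0, -221.0, 26.0], 0.59)]
jaw [([668.0, -201.0, 50.0], 0.66)]
[ 176.92062647 -494.28016371  231.26365786] [-3.89314230e-05  9.85265401e-01  1.71032415e-01 -7.85932022e-06] 0.5
```

View pics/top1.png

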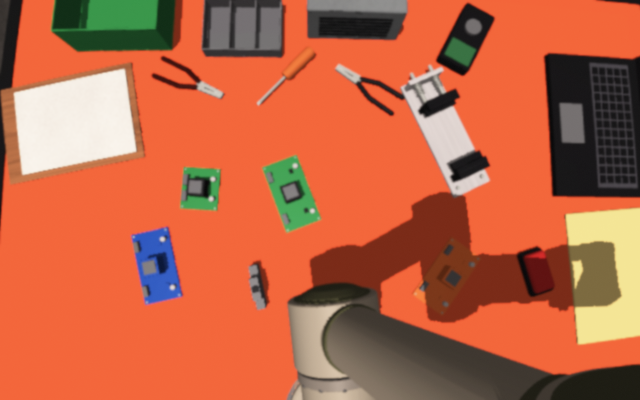

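View pics/scene1.png

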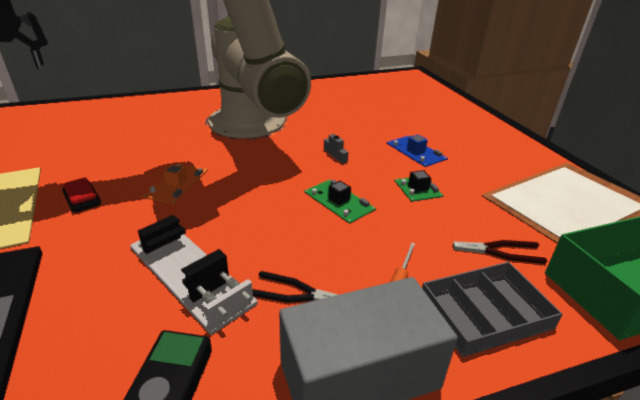

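The top view shows the long green board at (291,193) and the short one at (201,188). The blue board is at (157,266) and the orange one at (450,278). The holder's fixed jaw is at (468,165) and its sprung jaw, with the rods, at (437,100). I'll measure their poses next.

```bash
python3 - <<'E'
from h import *
c=cap('top'); im=c['color']
hsv=cv2.cvtColor(im,cv2.COLOR_RGB2HSV)
m=cv2.inRange(hsv,(40,80,50),(85,255,255)); m[:, :245]=0;m[:,335:]=0;m[:150]=0;m[240:]=0
ct=max(cv2.findContours(cv2.morphologyEx(m,cv2.MORPH_CLOSE,np.ones((9,9))),0,2)[0],key=cv2.contourArea)
w=ray(c,ct.reshape(-1,2),4)[:,:2].astype(np.float32)
print('board',cv2.minAreaRect(w),cv2.boxPoints(cv2.minAreaRect(w)).round(1).tolist())
cv2.imwrite('pics/crop1.png',cv2.resize(im[50:210,380:510,::-1],None,fx=3.7,fy=3.7,interpolation=2))
E
```

```text
board ((466.56781005859375, 109.29655456542969), (145.88735961914062, 77.15416717529297), 21.260515213012695) [[384.6000061035156, 118.80000305175781], [412.6000061035156, 46.900001525878906], [548.5, 99.80000305175781], [520.5999755859375, 171.6999969482422]]
```

View pics/crop1.png

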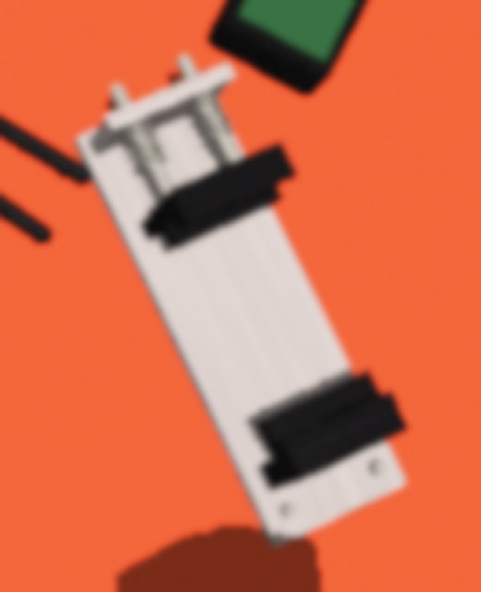

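The crop shows the base corners at (272,543), (405,482) and (80,140), with the sprung jaw at the top. I'll look at the holder from close by with the wrist camera on the way to the board.

```bash
python3 -m pendant '.043 -.013 -.007 0;.043 -.013 -.007 0;.043 -.013 -.007 0;.043 -.013 -.007 0;.043 -.013 -.007 0;.043 -.013 -.007 0;.043 -.013 -.007 0;.043 -.013 -.007 0;.043 -.013 -.007 0;0 0 0 0' 1 80
python3 - <<'E'
from h import *
c=cap('wrist','w1.png');print(np.round(c['pose'],2).tolist(),ctrl.sense()['eef_pos'])
for q in('holder','jaw'): print(q,[(np.round(d['at']).tolist(),round(d['p'],2)) for d in models.boxes_of('wrist',q)])
E
```

```text
time_s: 1.8
eef_pos: [503.5, -252.0, 294.4]
ee_rot: [0.0, 0.985, 0.173, 0.0]
force: [0.1, -0.2, -0.1]
grip_width: 1.0
grip_force: 0.0
[[0.34, -0.91, -0.25, 566.01], [-0.94, -0.33, -0.09, -229.4], [-0.0, 0.26, -0.96, 437.11], [0.0, 0.0, 0.0, 1.0]] [ 502.39387375 -253.00344587  294.09209722]
holder [([607.0, -223.0, 11.0], 0.69)]
jaw [([653.0, -203.0, 73.0], 0.64)]
```

View pics/w1.png

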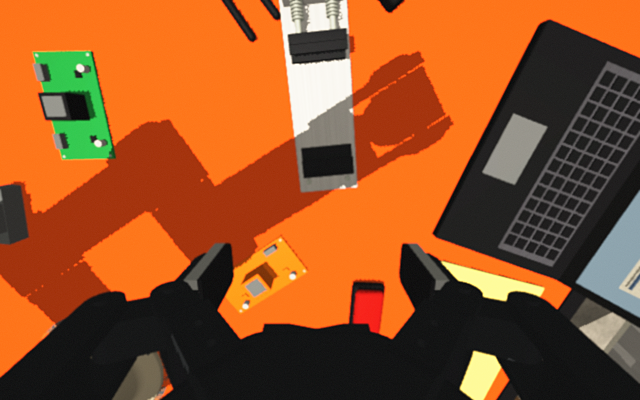

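The wrist picture shows the fixed jaw at about (328,161), the sprung jaw at (318,45) and the near base corners at (302,191) and (357,187). I'll enlarge it.

```bash
python3 - <<'E'
import cv2
im=cv2.imread('pics/w1.png');cv2.imwrite('pics/w1c.png',cv2.resize(im[0:200,270:370],None,fx=3,fy=3,interpolation=2))
a=cv2.resize(im[0:70,270:370],None,fx=6,fy=6,interpolation=0);b=cv2.resize(im[135:200,270:370],None,fx=4,fy=4,interpolation=0)
import numpy as np
o=np.zeros((600,600,3),np.uint8);a=cv2.resize(im[5:65,275:365],None,fx=5,fy=5,interpolation=2);b=cv2.resize(im[138:196,275:365],None,fx=5,fy=5,interpolation=2)
o[:300,:450]=a;o[310:600,:450]=b;cv2.imwrite('pics/w1d.png',o)
E
```

```text
(no output)
```

View pics/w1d.png

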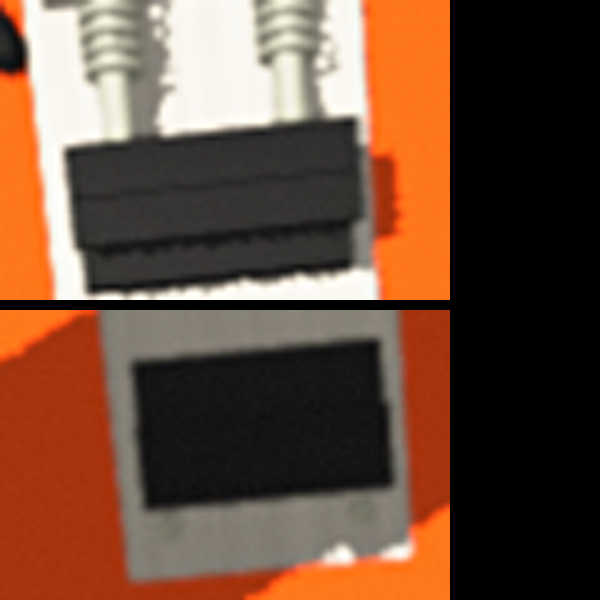

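```bash
python3 - <<'E'
from h import *
from scipy.optimize import least_squares
c=cap('wrist')
uv=np.array([[301.6,149],[351,144.4],[290.6,54.6],[347.4,48.6],[292.6,63.4],[345,58.6],[301.4,192],[357.4,186]])-.4
def X(p):
    L=np.array([[-51,35,45],[-51,-35,45],[62,35,71],[62,-35,71],[58,35,45],[58,-35,45],[p[3],45,10],[p[3],-45,10]],float)
    a,b=np.cos(p[2]),np.sin(p[2])
    return np.c_[p[0]+a*L[:,0]-b*L[:,1],p[1]+b*L[:,0]+a*L[:,1],L[:,2]]
r=least_squares(lambda p:(proj(c,X(p))-uv).ravel(),[600,-215,.43,-110],x_scale=[1,1,.01,1])
print(r.x,np.degrees(r.x[2]));print(r.fun.reshape(-1,2).round(1).tolist())
s=ctrl.sense();e=np.array(s['eef_pos']);q=s['ee_rot'];t=2*np.arctan2(q[2],q[1])
d=np.array([466.6,109.3])-e[:2];print(s['time_s'],'tool ang',np.degrees(t),'to board tool xy',d@[np.cos(t),np.sin(t)],d@[np.sin(t),-np.cos(t)],e)
E
```

```text
[ 5.86172375e+02 -2.33000760e+02  4.39697450e-01 -1.19347764e+02] 25.19280816725818
[[-0.5, 0.3], [0.5, -0.1], [-1.1, 0.6], [0.9, 0.2], [-0.9, 0.0], [1.2, -1.0], [-0.6, -0.3], [0.5, 0.3]]
2.0 tool ang 19.636463095103053 to board tool xy 89.60074099267588 -354.0866724406991 [ 501.20128971 -254.30475126  294.11515561]
```

```bash
python3 -m pendant '.010 -.044 .010 -.0035;.010 -.044 .010 -.0035;.010 -.044 .010 -.0035;.010 -.044 .010 -.0035;.010 -.044 .010 -.0035;.010 -.044 .010 -.0035;.010 -.044 .010 -.0035;.010 -.044 .010 -.0035;0 0 0 0;0 0 0 0'
python3 - <<'E'
from h import *
c=cap('wrist','w2.png');print(ctrl.sense()['eef_pos'],np.round(c['pose'],2).tolist())
im=c['color'];hsv=cv2.cvtColor(im,cv2.COLOR_RGB2HSV)
m=cv2.inRange(hsv,(40,80,40),(85,255,255))
ct=max(cv2.findContours(cv2.morphologyEx(m,cv2.MORPH_CLOSE,np.ones((9,9))),0,2)[0],key=cv2.contourArea)
w=ray(c,ct.reshape(-1,2),4)[:,:2].astype(np.float32)
R=cv2.minAreaRect(w);print(R,cv2.boundingRect(ct))
# top-camera check of holder fit and board
t=cap('top');p=[586.2,-233,.4397]
L=np.array([[-119,45,10],[-119,-45,10],[151,45,10],[151,-45,10]]);a,b=np.cos(p[2]),np.sin(p[2])
q=proj(t,np.c_[p[0]+a*L[:,0]-b*L[:,1],p[1]+b*L[:,0]+a*L[:,1],L[:,2]]);print(((q-[380,50])*3.7).round().tolist())
E
```

```text
time_s: 3.25
eef_pos: [454.3, 103.2, 214.5]
ee_rot: [0.0, 0.983, 0.184, 0.0]
force: [0.4, -0.5, 0.3]
grip_width: 1.002
grip_force: 0.0
[454.44585361 102.93353663 214.56503123] [[0.36, -0.9, -0.25, 516.26], [-0.93, -0.35, -0.1, 127.26], [-0.0, 0.26, -0.96, 357.17], [0.0, 0.0, 0.0, 1.0]]
((467.3157653808594, 109.72689819335938), (147.59060668945312, 78.9612808227539), 21.276330947875977) (282, 105, 66, 117)
[[278.0, 545.0], [410.0, 482.0], [77.0, 134.0], [209.0, 77.0]]
```

View pics/w2.png

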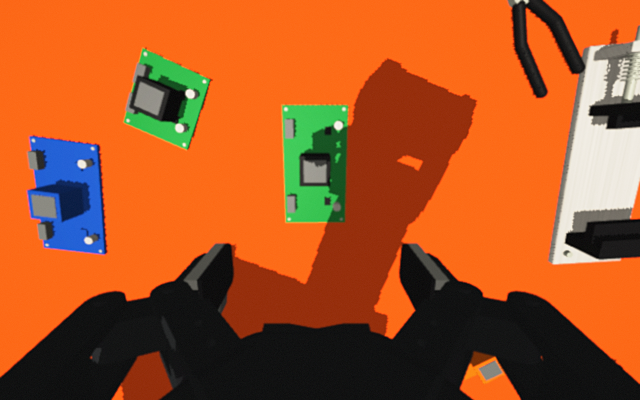

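The wrist view shows the long board at (315,163), lined up with the tool. The strip beside its block is clear. I'll descend and grip it across the block's y faces.

```bash
python3 -m pendant '.0075 -.001 .045 0;.007 -.0007 .045 0;0 0 .045 0;0 0 .040 0;0 0 .020 0;0 0 .0145 0;0 0 0 0;0 0 0 0' && python3 -m pendant '0 0 0 0;0 0 0 0;0 0 0 0;0 0 0 0;0 0 0 0;0 0 0 0' 0.3 80
```

```text
time_s: 4.35
eef_pos: [467.7, 110.8, 5.6]
ee_rot: [0.0, 0.983, 0.185, 0.001]
force: [0.2, -0.7, 0.3]
grip_width: 0.999
grip_force: 0.0
time_s: 5.1
eef_pos: [467.4, 111.0, 5.3]
ee_rot: [0.0, 0.983, 0.185, 0.001]
force: [-0.2, -0.4, 4.6]
grip_width: 0.409
grip_force: 80.8
```

```bash
python3 -m pendant '0 0 -.03 0;0 0 -.05 0;0 0 -.05 0;-.004 .038 0 0;-.005 .046 0 0;-.005 .046 0 0;-.005 .046 0 0;-.005 .047 0 0;-.005 .047 0 0;-.005 .047 0 0' && python3 -m pendant '-.005 .047 0 0;0 0 0 -.033;0 0 0 -.033;0 0 0 0;0 0 0 0'
python3 - <<'E'
from h import *
c=cap('wrist','w3.png');s=ctrl.sense();q=s['ee_rot'];print(s['eef_pos'],np.degrees(2*np.arctan2(q[2],q[1])),s['grip_width'],s['time_s'])
E
```

```text
time_s: 6.35
eef_pos: [550.4, -198.1, 134.3]
ee_rot: [-0.0, 0.983, 0.185, -0.0]
force: [0.6, 0.2, -3.2]
grip_width: 0.41
grip_force: 80.9
time_s: 6.98
eef_pos: [563.0, -241.5, 135.0]
ee_rot: [-0.0, 0.976, 0.218, -0.0]
force: [0.5, 0.1, -2.8]
grip_width: 0.408
grip_force: 81.1
[ 562.99649294 -241.6833209   134.98957567] 25.117570907362172 0.40851526029492374 7.025
```

View pics/w3.png

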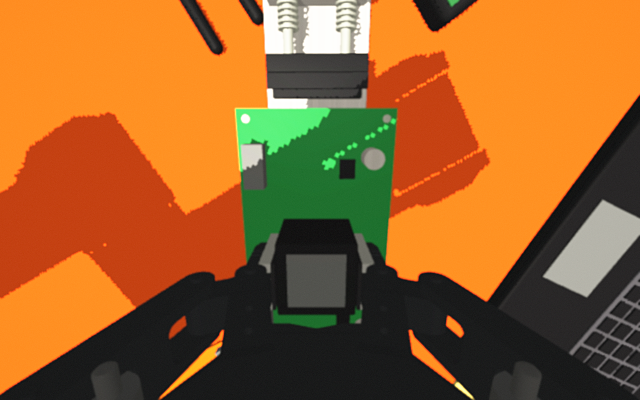

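The board is held straight. Its front corners are at (235,109) and (396,109), and the sprung jaw is just ahead at (318,75). I'll zoom in to measure the jaw.

```bash
python3 - <<'E'
import cv2
im=cv2.imread('pics/w3.png');cv2.imwrite('pics/w3c.png',cv2.resize(im[40:120,225:405],None,fx=4.4,fy=4.4,interpolation=2))
E
```

```text
(no output)
```

View pics/w3c.png

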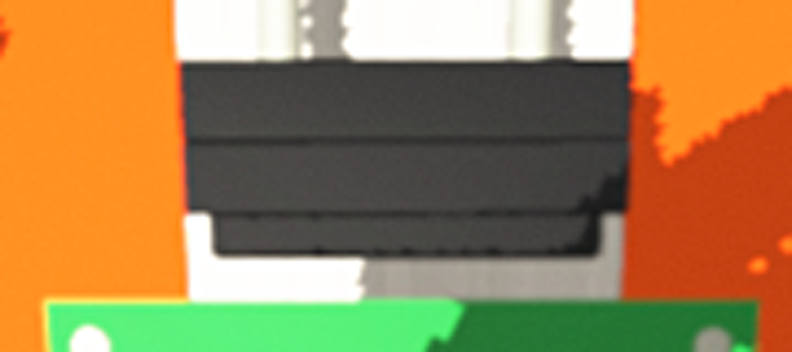

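```bash
python3 - <<'E'
from h import *
c=cap('wrist');s=ctrl.sense();e=np.array(s['eef_pos']);q=s['ee_rot'];t=2*np.arctan2(q[2],q[1])
T=np.array([[np.cos(t),np.sin(t)],[np.sin(t),-np.cos(t)]])
g=lambda pts,z:((ray(c,np.array(pts)/4.4+[225,40]-.4,z)[:,:2]-e[:2])@T.T).round(1).tolist()
print('lip',g([[188,213],[626,211]],71));print('ledge',g([[214,255],[598,255]],45));print('board',g([[45,301],[757,301]],e[2]-5.3+4));print('base',g([[189,298],[620,298]],10))
E
```

```text
lip [[90.4, -33.8], [90.7, 35.1]]
ledge [[86.4, -33.7], [86.4, 34.9]]
board [[74.0, -40.0], [74.0, 39.5]]
base [[81.0, -44.3], [81.1, 45.0]]
```

The numbers agree. The holder origin is 28.5 mm ahead of the TCP along tool x, and the board centre is 1 mm behind the TCP. I'll lower to 15 mm above the seat, then push in.

```bash
python3 -m pendant '0 .001 .03 0;0 0 .025 0;0 0 .0147 0;0 0 0 0;0 0 0 0' && python3 -m pendant '.012 0 0 0;.010 0 0 0;.005 0 0 0;.005 0 0 0;.005 0 0 0;.0055 0 0 0;0 0 0 0;0 0 0 0'
python3 - <<'E'
from h import *
c=cap('wrist','w4.png');d=cap('scene');s=ctrl.sense();print(s['eef_pos'],s['force'],s['wrist_torque'])
a=cv2.resize(c['color'][0:300,170:470],(500,500));b=cv2.resize(d['color'][190:310,110:270],(0,0),fx=1.875,fy=2.5)
o=np.zeros((500,800,3),np.uint8);o[:,:500]=a;o[:300,500:]=b;cv2.imwrite('pics/m4.png',o[:,:,::-1])
E
```

```text
time_s: 7.7
eef_pos: [563.9, -243.5, 66.2]
ee_rot: [0.001, 0.976, 0.217, 0.001]
force: [0.4, 0.0, -2.3]
grip_width: 0.406
grip_force: 81.1
time_s: 8.7
eef_pos: [601.4, -225.3, 65.0]
ee_rot: [-0.0, 0.976, 0.217, -0.001]
force: [-5.7, -1.7, -1.0]
grip_width: 0.41
grip_force: 81.2
[ 601.28561152 -225.36315275   64.91014403] [-5.68729656 -2.46951622 -0.57840706] [-0.18209566  0.88624117  0.20003765]
```

View pics/m4.png

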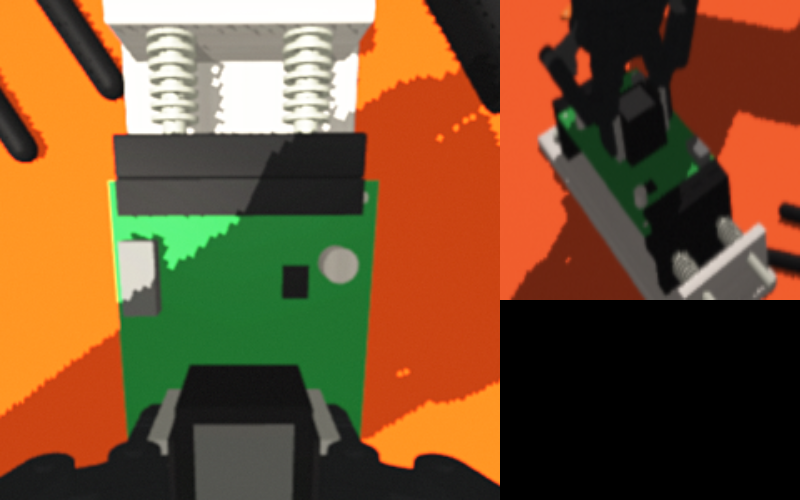

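The board sits under the sprung lip. The reaction is 6.2 N, which matches about 16 mm of jaw travel. Now I'll lower it.

```bash
python3 -m pendant '0 0 .004 0;0 0 .004 0;0 0 .004 0;0 0 .0025 0;0 0 0 0;0 0 0 0'
python3 - <<'E'
from h import *
d=cap('scene');c=cap('wrist');s=ctrl.sense();print(s['eef_pos'],s['force'],s['wrist_torque'])
b=cv2.resize(d['color'][190:330,110:270],(0,0),fx=3.5,fy=3.5,interpolation=2);cv2.imwrite('pics/m5.png',b[:,:,::-1])
E
```

```text
time_s: 9.55
eef_pos: [601.4, -225.6, 50.5]
ee_rot: [-0.0, 0.976, 0.217, -0.001]
force: [-4.8, -1.7, -1.0]
grip_width: 0.411
grip_force: 81.4
[ 601.38420927 -225.56088065   50.50864189] [-5.75214961 -2.24564691 -0.8725831 ] [-0.45568486  0.81071596  0.20165918]
```

View pics/m5.png

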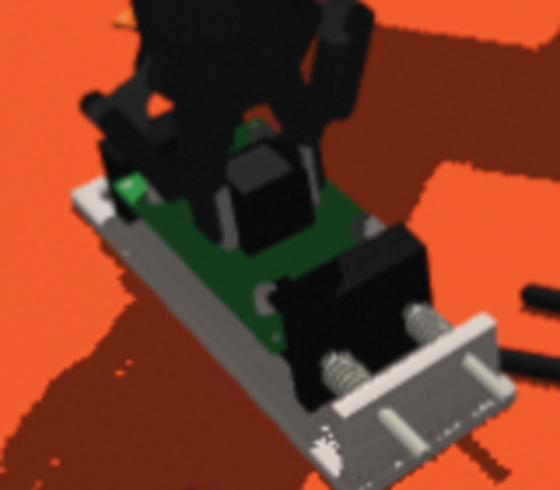

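The scene crop shows the board low between the jaws with its far end inside the fixed jaw. I'll release it.

```bash
python3 -m pendant '0 0 0 0;0 0 0 0;0 0 0 0;0 0 0 0;0 0 0 0;0 0 0 0' 0.85 && python3 -m pendant '0 0 -.02 0;0 0 -.04 0;0 0 -.05 0;0 0 -.05 0;-.03 0 -.04 0;-.03 0 0 0;0 0 0 0;0 0 0 0'
python3 - <<'E'
from h import *
c=cap('wrist');d=cap('scene');s=ctrl.sense();print(s['eef_pos'],s['force'])
a=cv2.resize(c['color'][20:260,220:460],(400,400));b=cv2.resize(d['color'][190:330,110:270],(400,350),interpolation=2)
o=np.zeros((400,800,3),np.uint8);o[:,:400]=a;o[:350,400:]=b;cv2.imwrite('pics/m6.png',o[:,:,::-1])
E
```

```text
time_s: 10.4
eef_pos: [601.9, -225.2, 50.6]
ee_rot: [-0.0, 0.976, 0.217, 0.0]
force: [0.3, 0.2, -0.7]
grip_width: 0.855
grip_force: 0.0
time_s: 11.4
eef_pos: [547.9, -250.4, 250.3]
ee_rot: [-0.0, 0.976, 0.217, -0.0]
force: [0.0, -0.7, -0.3]
grip_width: 0.849
grip_force: 0.0
[ 548.06948818 -250.20719241  250.11515344] [ 0.31979743  0.46375179 -0.14243102]
```

View pics/m6.png

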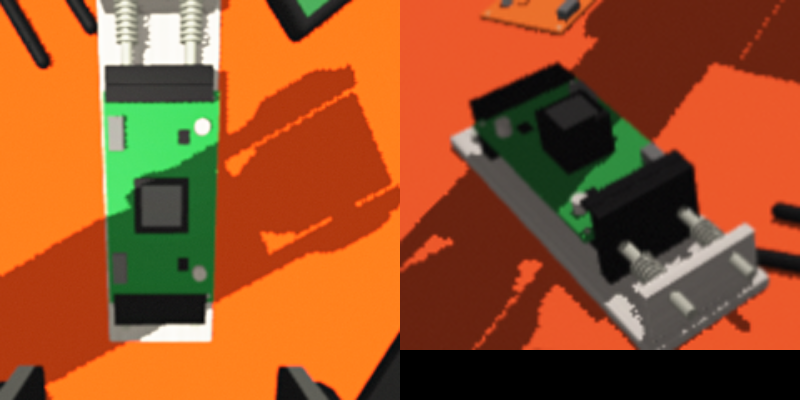

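The pictures show the board under both lips, with the block at (161,205) in the left half. I'll check that with numbers.

```bash
python3 - <<'E'
from h import *
c=cap('wrist');t=np.radians(25.1);u=np.array([np.cos(t),np.sin(t)]);v=np.array([-u[1],u[0]])
o=np.array([563,-241.7])+28.5*u-.6*v
for n,p,z in(('block',(161,205),83),('sprung lip (65)',(161,101),71),('fixed lip (-67)',(160,294),57)):
    w=ray(c,[220+p[0]*.6,20+p[1]*.6],z)[0,:2]-o;print(n,(w@u).round(1),(w@v).round(1))
E
```

```text
block 0.7 -1.3
sprung lip (65) 65.4 -1.2
fixed lip (-67) -66.4 -0.7
```

The block is at the origin, the sprung lip at +65 mm (3 mm of slide) and the fixed lip at -67 mm, so the board is seated.

```bash
python3 -c "
from rig import ctrl
print(ctrl.finish_job())"
```

```text
the job is handed in; nothing more can be done
None
```

The long board is clamped in the holder, level under the fixed lip and within about 1 mm of midway across the jaws. The short board was left where it lay, and I handed the job in at about 11.5 s of the 45 s allowed.

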